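# Zero the optical power meter in the dark and bring the green filter into the beam

### The job

Take a filtered power reading: while the slide's blank end still keeps the sensor dark, press the green key (wake) and then the yellow key (zero) of the blue power meter, one at a time, each fully down for a moment and released, leaving the grey keys alone. Then take the filter slide's red knob between the fingers and slide it along its rail until you feel the ball click into the first notch, where the green filter sits centred in the window, without running on to the clear hole beyond it (the bare beam would harm the sensor). Finish still gripping the knob firmly at that notch while the reading is taken, with the mirror, the screwdriver and the parts box undisturbed.

Things in the scene. Friction and masses are not known exactly. Their poses are not given: they have to be found in the camera images.
- meter: blue portable optical power meter lying flat, fixed, 120 mm (its x) by 196 mm (its y) and 40 mm high; origin at the centre of its underside; its x points away from the key row towards the display; the four square keys stand in a row along y, 34 mm from the centre on the -x side, in the order green (y = +63 mm), grey (+21), yellow (-21), grey (-63)
- green_key_top (a point): centre of the top face of the green wake key, 20 mm square, standing 10 mm above the meter's face (50 mm above the bench) when released
- yellow_key_top (a point): centre of the top face of the yellow zero key, same size and height
- green_key (a joint): how far the green key is pressed, m: 0 released, 0.005 at its stop; spring of about 1 N at the start and 4 N fully down; fully down counts from 0.0035
- yellow_key (a joint): how far the yellow key is pressed, m; same travel and spring
- grey_key_a (a joint): how far the grey key between green and yellow is pressed, m; same travel and spring; must be left alone
- grey_key_b (a joint): how far the grey key at the end next to yellow is pressed, m; must be left alone
- optics_board: fixed black breadboard, 300 (its x) by 250 mm (its y), 12.5 mm thick; origin under its centre. Beam along x at 87.5 mm height, source tube at x = -105 mm, sensor head at +105 mm. Over the origin stands the black slide housing, 22 mm (x) by 110 mm (y), top at 118.5 mm, with a 24 mm window; the slide bar runs through it along y. All but the knob is lower than 119 mm
- filter_slide (a joint): travel of the slide bar along the board's +y, m, 0 to 0.088; friction about 1.2 N. Near 0 its blank end covers the window. At 0.050 a spring ball drops into the first V notch, green filter centred (ball starts to drop and pull 3 mm before; about 4.5 N plus friction to push it out either way). A like notch at 0.084 is the clear hole: keep away
- knob_grip (a point): point to grip, on the knob's axis 143 mm above the bench (21 mm above the knob's underside): the centre of the knob between the finger pads; fingertips then pass 5 mm clear above the housing
- mirror_mount: loose mirror on a short post standing on the board beyond the slide, beside the sensor head: foot 42 mm across, 83 mm high; origin under its foot; do not move or tip
- screwdriver: loose orange screwdriver, 150 mm long, lying on the bench beyond the board; do not move
- parts_box: loose clear parts box with dividers, 90 by 120 by 32 mm, on the bench beyond the meter; do not move
- slide_bar: the sliding part: aluminium bar with blank end, green filter and clear hole, carrying on top a red block knob (slide_knob), 18 mm (board x) by 14 mm (board y), from 122 to 156 mm above the bench. Origin at the board's when the travel is 0, axes as the board's; moves along the board's y. A firm grip of 10 to 20 N on the knob, fingers either side along y, from above, holds well
Things that resemble listed ones, but are neither listed nor needed, are in the scene too. Of the things like the mirror_mount, leave any that is purple; of the rest the smaller one is meant.

How it is judged:
On the way, in this order (a step that is already met when the one before it is completed fails the run):
1. the green key is fully down, alone, while the slide still keeps the window dark (value of joint green_key above 0.0035 m and value of joint yellow_key below 0.0015 m and value of joint filter_slide below 0.025 m), for 0.1 s.
2. then the yellow key is fully down, alone, still in the dark (value of joint yellow_key above 0.0035 m and value of joint green_key below 0.0015 m and value of joint filter_slide below 0.025 m), for 0.1 s.
3. the slide sits at its first notch with the knob gripped (value of joint filter_slide between 0.048 and 0.052 m and contact force between the fingers and slide_knob above 8 N), for 0.2 s.
At the end, for the whole second after the job is handed in: The fingers still grip the knob (finger forces on it together over 8 N, more than the detent could bear from a one-sided push), the slide is within 2 mm of its first notch, all keys are released, and mirror, screwdriver and parts box are where they were (within 15 to 20 mm) with the mirror upright (all of step 3 and value of joint each of green_key, yellow_key, grey_key_a, grey_key_b below 0.0015 m and distance of mirror_mount from where it was at the start of the episode below 0.015 m and angle between mirror_mount's own z axis and vertical below 0.2 rad and distance of each of screwdriver, parts_box from where it was at the start of the episode below 0.02 m); the arm keeps its last pose, push and grip.
It fails at once if a grey key is pressed (value of joint any of grey_key_a, grey_key_b above 0.0025 m).
It fails at once if green and yellow keys are pressed together (value of joint each of green_key, yellow_key above 0.0025 m).
It fails at once if the slide is run on from the first notch towards the clear hole (value of joint filter_slide above 0.06 m).
It fails at once if the mirror, screwdriver or parts box is knocked or tipped (distance of mirror_mount from where it was at the start of the episode above 0.02 m or angle between mirror_mount's own z axis and vertical above 0.3 rad or distance of any of screwdriver, parts_box from where it was at the start of the episode above 0.03 m).
It also fails if it takes over 72 s, if anything falls off the work surface, if the arm or the gripper's body presses on something with over 40 N, if the wrist force passes 120 N, or if a joint passes its speed limit or range.

### The arm

A 7-joint arm with a two-finger parallel gripper is mounted at the origin on the work surface. World frame = base frame: x ahead of the robot, y to its left, z up, the work surface at z = 0. Lengths are in m, angles in rad, forces in N, time in s.
With the tool pointing down it reaches from about 0.4 to 0.85 m from the base axis. Payload 10.4 kg.
Tool frame: the origin (TCP) lies between the finger pads; the fingertips stand 14 mm ahead of it and the grasp point (between the pads) lies 5 mm behind it (r.finger_overhang is the z of the fingertips in the tool frame, in m); z points along the fingers, y is the line along which they close (so a half turn about z gives the same grasp; the last joint's range is limited). The gripper opens to 87 mm and grips with 3 to 60 N. Pads are 19 mm wide; open, the fingers measure 117 mm over their backs; the gripper's body (75 mm by 190 mm) begins 51 mm behind the grasp point.
Start: joints at [-0.023, 0.332, -0.065, 1.46, 0.022, 1.35, -0.088], TCP at [0.625, 0, 0.237] pointing down, gripper open.
Joint ranges: [-2.6, 2.6], [-0.5, 2.12], [-1.47, 1.34], [0.16, 2.42], [-1.27, 4.41], [0.06, 2.06], [-2.6, 2.6]. Speed limits (rad/s): [2.22, 2.22, 2.79, 2.79, 3.14, 3.14, 3.14].

### API

Orientations are given as a unit quaternion [x, y, z, w].
In Python, from bench import r, optics gives the robot as it stands.
- The arm moves only by the shell command python3 -m pendant 'ROWS' [FORCE]. ROWS is JSON, a list of rows, each a list of 7 numbers: the closure, from -1 (fully open) to 1 (shut), then the shift along the tool's x, y, z scaled (see below), then the turn, a rotation vector about the tool's x, y, z scaled (see below). In form: [[grip, x, y, z, rx, ry, rz], ...]. A call has 1 to 8 rows; each row is the pose to reach, as a shift and turn from the pose commanded when the call began, along the tool's axes at that moment; what a row does not reach only later rows make up. The controller multiplies each number of a shift by 0.3 m and each number of a turn by 120 degrees. A row lasts 1/8 s, in which the tool goes at most 62.5 mm and 10.7 degrees, less where a joint would pass 70% of its speed; a pose out of reach is approached as far as the arm can. A call with a number of a shift or a turn outside -1 to 1 is refused whole. A call with a gripper value outside its range is refused whole. The fingers move at their own pace and stop on an object; FORCE is the grip in N (left out, the last holds). Time passes only in rows, so rows that repeat a pose let the fingers close. It gives the time, the measured TCP pose, the force, the opening and the grip force at its end, in the units of the state.
- r.read_state(): the state, without advancing time (a new reading comes with each control period).
- optics.camera(name): name is "scene" or "side" or "wrist"; returns a dict with "pixels" (384x512x3 uint8, red, green, blue), "vfov" (degrees; the focal length in pixels is half the picture's height over the tangent of half this angle, whatever the lens; pixels are square), "cx", "cy" (the principal point, pixels), "rvec" (rotation vector, rad) and "tvec" (3), from world to camera coordinates, as OpenCV has them. Camera axes: x right, y down, z forward; pixel columns grow to the right and rows downward; lengths in m; the calibration is good to about 2 mm. A picture is of the moment at which its call begins. There is no depth.
- r.close_job(): hands the job in; it is judged then, once.
The state is a dict: "time": time; "joint_positions": joint angles; "joint_vel": joint speeds; "joint_torque": joint torques, N m; "ee_pos": TCP position; "eef_rot": TCP orientation; "ft_force": force on the tool from outside, world axes, zero at the start; "torque": the same for the moment, N m; "width": finger opening in m; "grip_force": force on a finger pad.
Only numpy, scipy, OpenCV 4.12 (cv2) and the standard library are available. Lean on these libraries where they do the work, as an engineer would, in place of code of your own. Each camera call takes 0.05 s, during which the arm holds its last target. There are 200 camera calls.

## Working session

There is one attempt and no reset: what is moved stays moved. The work goes in short steps, Python scripts to look and compute and a shell command to move; the robot and the scene stay as the last step left them, time stands still between calls to the robot, and variables do not carry over. Pictures are saved under pics/ and viewed, at most 10 in all, crops included, and the job is handed in when it is done.

```bash
mkdir -p pics
cat > h.py <<'E'
import numpy as np,cv2,json
from bench import r,optics
def cam(n,save=None):
    c=optics.camera(n);c['name']=n
    p=np.array(c['pixels']);f=p.shape[0]/2/np.tan(np.radians(c['vfov'])/2)
    c['K']=np.array([[f,0,c['cx']],[0,f,c['cy']],[0,0,1]]);c['R']=cv2.Rodrigues(np.array(c['rvec'],float))[0];c['t']=np.array(c['tvec'],float).ravel()
    c['P']=c['K']@np.c_[c['R'],c['t']]
    if save: cv2.imwrite('pics/'+save,p[:,:,::-1])
    return c
def proj(c,X):
    X=np.atleast_2d(X);q=(c['P']@np.c_[X,np.ones(len(X))].T).T;return q[:,:2]/q[:,2:]
def onz(c,uv,z):
    d=c['R'].T@np.linalg.solve(c['K'],[*uv,1]);o=-c['R'].T@c['t'];return o+d*(z-o[2])/d[2]
def tri(c1,u1,c2,u2):
    X=cv2.triangulatePoints(c1['P'],c2['P'],np.array(u1,float),np.array(u2,float)).ravel();return X[:3]/X[3]
E
python3 - <<'E'
from h import *
a=[cam(n) for n in('scene','side','wrist')]
cv2.imwrite('pics/a.png',a[0]['pixels'][:,:,::-1]);cv2.imwrite('pics/b.png',a[1]['pixels'][:,:,::-1]);cv2.imwrite('pics/c.png',a[2]['pixels'][:,:,::-1])
for c in a: print(c['K'][0,0],-c['R'].T@c['t'])
s=r.read_state();print(s)
import pickle;pickle.dump(a,open('a.pkl','wb'))
E
```

```text
363.25030631838393 [1.29577398 0.08135494 0.81143065]
358.63662156676895 [0.56762753 0.79650242 0.72830032]
269.45442057253996 [0.62535411 0.07341752 0.38399552]
{'time': 0.15, 'joint_positions': array([-0.0225936 ,  0.33268734, -0.06470253,  1.46069719,  0.0216009 ,
        1.34990203, -0.08852369]), 'joint_vel': array([ 0.00182498, -0.00289653,  0.00050688, -0.00269138, -0.00037147,
        0.00084981, -0.00139903]), 'joint_torque': array([ 1.82067095e-03, -6.23630190e+01,  2.54254905e-02, -3.90143681e+01,
       -6.11935230e-02,  3.71907104e-02, -1.53469024e-06]), 'ee_pos': array([ 6.24743521e-01, -1.24143157e-06,  2.35985742e-01]), 'eef_rot': array([ 7.07110816e-01,  7.07102570e-01, -3.67583122e-04, -3.37928493e-04]), 'ft_force': array([ 0.03343643, -0.33108085, -0.29018012]), 'torque': array([-0.00307469, -0.0425069 , -0.01648315]), 'grip_force': 0.0, 'width': 0.08692032427598398}
```

View pics/a.png

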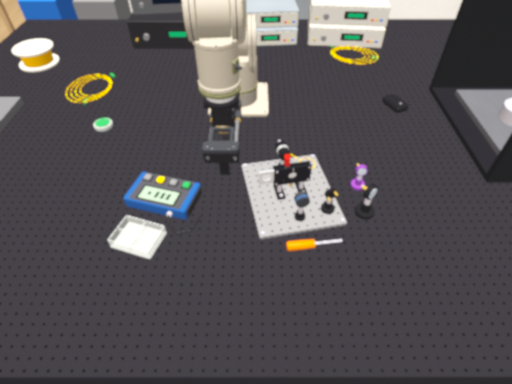

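View pics/b.png

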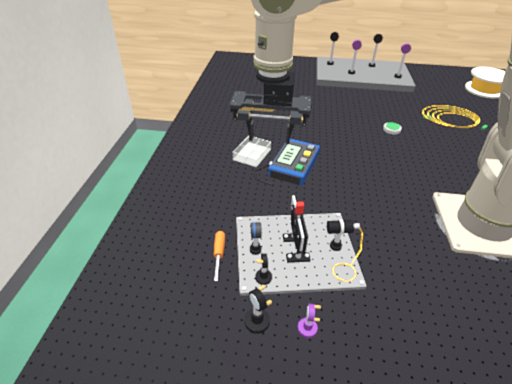

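View pics/c.png

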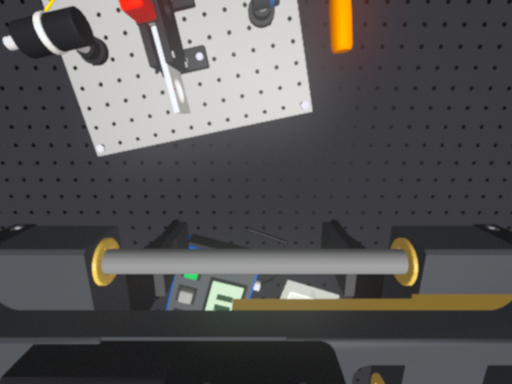

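The scene picture shows the meter at (162,193) with its keys grey (148,177), yellow (160,180), grey (173,182) and green (186,185). The red knob is at (287,159). The parts box is at (137,236) and the screwdriver at (313,244).

Possible mix-ups:
- **Mirror:** black mount on the board at (329,203), a larger black one off the board at (366,205), and a purple one at (360,177). The one on the board is meant.
- **Green key:** the green puck at (103,124) is a decoy.
- **Knob:** the only red block is at scene (287,159), side (299,208).

Next I'll segment the keys and knob in both views and check them in a crop.

Run:
```python
from h import *
import pickle
a=pickle.load(open('a.pkl','rb'));S,D,W=a
def blobs(c,lo,hi,box):
    h=cv2.cvtColor(np.array(c['pixels']),cv2.COLOR_RGB2HSV);m=cv2.inRange(h,lo,hi)
    x0,y0,x1,y1=box;k=np.zeros_like(m);k[y0:y1,x0:x1]=m[y0:y1,x0:x1]
    n,l,s,ce=cv2.connectedComponentsWithStats(k)
    return [(s[i].tolist(),ce[i].round(1).tolist()) for i in range(1,n) if s[i][4]>6]
bs=(115,165,210,220);bd=(265,135,325,185)
for nm,lo,hi in(('green',(45,120,60),(85,255,255)),('yel',(20,130,100),(35,255,255))):
    print(nm,blobs(S,lo,hi,bs),blobs(D,lo,hi,bd))
for lo,hi in(((0,150,80),(6,255,255)),((172,150,80),(180,255,255))):
    print('red',blobs(S,lo,hi,(270,140,305,180)),blobs(D,lo,hi,(280,190,320,225)))
p1=cv2.resize(S['pixels'][130:250,110:350],None,fx=3.3,fy=3.3,interpolation=cv2.INTER_CUBIC)[:, :, ::-1]
cv2.imwrite('pics/d.png',p1)
q1=cv2.resize(D['pixels'][135:185,262:328],None,fx=6,fy=6,interpolation=cv2.INTER_CUBIC)
q2=cv2.resize(D['pixels'][190:300,230:365],None,fx=5,fy=5,interpolation=cv2.INTER_CUBIC)[:550]
o=np.zeros((600,800,3),np.uint8);o[:300,:396]=q1;
q2=cv2.resize(D['pixels'][190:240,270:337],None,fx=6,fy=6,interpolation=cv2.INTER_CUBIC);o[:300,398:800]=q2
q3=cv2.resize(D['pixels'][208:298,230:364],None,fx=3.3,fy=3.3);o[302:302+q3.shape[0],:q3.shape[1]]=q3
cv2.imwrite('pics/e.png',o[:,:,::-1])
```

```text
green [([183, 182, 8, 7, 41], [186.1, 184.8])] [([296, 165, 7, 5, 30], [298.9, 167.1])]
yel [([156, 176, 9, 8, 58], [160.2, 179.4])] [([303, 151, 8, 6, 19], [306.9, 154.2])]
red [([283, 153, 7, 14, 70], [286.3, 158.8])] [([295, 202, 9, 12, 91], [299.3, 207.6])]
red [] []
```

View pics/d.png

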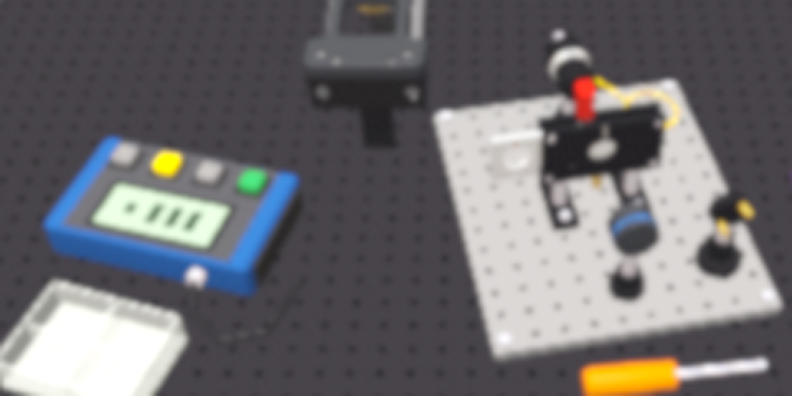

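View pics/e.png

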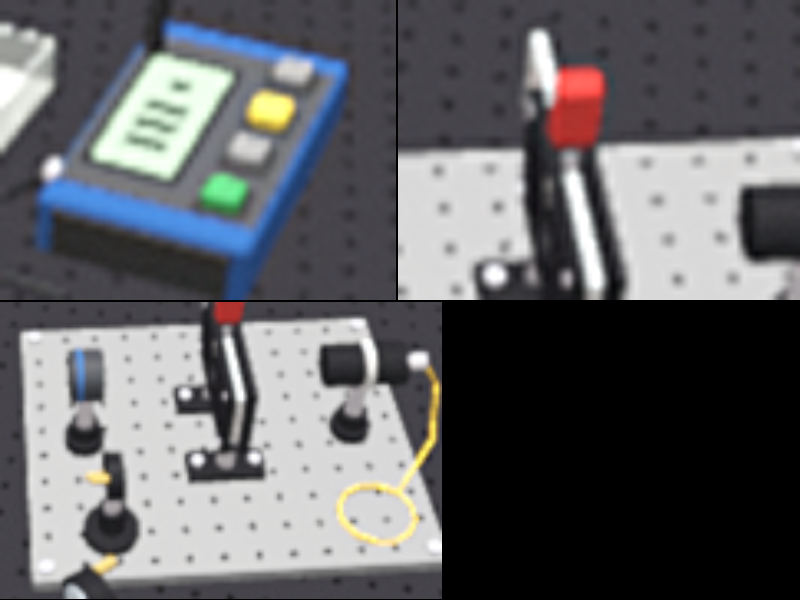

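```bash
cat > m.py <<'E'
from h import *
import pickle
from scipy.optimize import least_squares
S,D,W=pickle.load(open('a.pkl','rb'))
A=lambda p:(110+p[0]/3.3,130+p[1]/3.3);B=lambda p:(262+p[0]/6,135+p[1]/6);C=lambda p:(230+p[0]/3.3,208+(p[1]-302)/3.3)
k=[[(252,180),(225,190)],[(209,169),(249,147)],[(167,161),(271,109)],[(125,152),(293,69)]]
K=np.array([tri(S,A(p),D,B(q)) for p,q in k]);print('keys',K.round(4).tolist())
def yawfit(m,X):
    f=lambda v:(np.c_[m[:,0]*np.cos(v[2])-m[:,1]*np.sin(v[2])+v[0],m[:,0]*np.sin(v[2])+m[:,1]*np.cos(v[2])+v[1]]-X[:,:2]).ravel()
    s=least_squares(f,[*X[:,:2].mean(0),0]);return s.x,np.abs(s.fun).max()
print('meter',yawfit(np.array([[-.034,y] for y in(.063,.021,-.021,-.063)]),K))
# scene order: corners (-x,-y),(-x,+y),(+x,+y),(+x,-y)
b=[[(447,116),(357,325)],[(670,86),(434,545)],[(769,297),(46,566)],[(503,339),(35,337)]]
b=[[b[0][0],(357,325)],b[1],b[2],b[3]]
X=np.array([tri(S,A(p),D,C(q)) for p,q in b]);print('board',X.round(4).tolist(),np.linalg.norm(X-np.roll(X,-1,0),axis=1))
L=np.abs(np.linalg.norm(X-np.roll(X,-1,0),axis=1));hy=(L[0]+L[2])/4;hx=(L[1]+L[3])/4
bd,e=yawfit(np.array([[-hx,-hy],[-hx,hy],[hx,hy],[hx,-hy]]),X);print(bd,e)
print('knob mid tri',tri(S,(286.3,158.8),D,(299.3,207.6)))
# knob model: filled convex hull centroid in both views, fit x,y,z
def cen(c,x,y,z,yaw):
    P=np.array([[sx*.009,sy*.007,sz*.017] for sx in(-1,1) for sy in(-1,1) for sz in(-1,1)])
    R=cv2.Rodrigues(np.array([0,0,yaw]))[0];q=proj(c,P@R.T+[x,y,z]).astype(np.float32)
    m=cv2.moments(cv2.convexHull(q));return np.array([m['m10']/m['m00'],m['m01']/m['m00']]),cv2.boundingRect(q)
f=lambda v:np.r_[cen(S,*v,bd[2])[0]-(286.3,158.8),cen(D,*v,bd[2])[0]-(299.3,207.6)]
s=least_squares(f,[*bd[:2],.139],diff_step=1e-4);print('knob',s.x,s.fun,cen(S,*s.x,bd[2])[1],cen(D,*s.x,bd[2])[1])
E
python3 m.py
```

```text
keys [[0.5341, -0.1351, 0.0462], [0.5223, -0.1752, 0.0478], [0.5109, -0.2155, 0.0467], [0.4994, -0.2563, 0.0475]]
meter (array([ 0.54938422, -0.20486045, -0.27822191]), np.float64(0.00020883762190898603))
board [[0.4144, 0.0368, 0.0148], [0.3702, 0.2614, 0.0161], [0.6445, 0.3171, 0.0148], [0.6881, 0.09, 0.0129]] [0.22887539 0.2799221  0.2312513  0.27886758]
[0.529327   0.17632946 0.19443163] 0.0009154848429185902
knob mid tri [0.53206471 0.15823086 0.14234347]
knob [0.53218403 0.15826288 0.14202418] [ 0.17528305  0.27922061  0.18797623 -0.2122526 ] (282, 152, 9, 15) (294, 200, 11, 15)
```

```bash
python3 -m pendant '[[1,-0.45,-0.18,0,0,0,0],[1,-0.9,-0.35,0,0,0,0],[1,-0.9,-0.35,0,0,0,0],[1,-0.9,-0.35,0,0,0,0],[1,-0.9,-0.35,0,0,0,0],[1,-0.9,-0.35,0,0,0,0],[1,-0.9,-0.35,0,0,0,0],[1,-0.9,-0.35,0,0,0,0]]' 20
python3 - <<'E'
from h import *
import pickle
c=cam('wrist','f.png');pickle.dump(c,open('f.pkl','wb'))
print(proj(c,[[.5341,-.1351,.05],[.5223,-.1752,.05],[.5109,-.2155,.05],[.4994,-.2563,.05]]).round(1).tolist())
E
```

```text
time: 1.15
ee_pos: [0.5207, -0.2684, 0.2364]
eef_rot: [0.706, 0.708, 0.0, -0.0]
ft_force: [0.4, -0.3, -0.3]
width: 0.0154
grip_force: 0.0
[[266.2, 63.2], [255.7, 100.5], [246.3, 135.5], [237.3, 168.6]]
```

View pics/f.png

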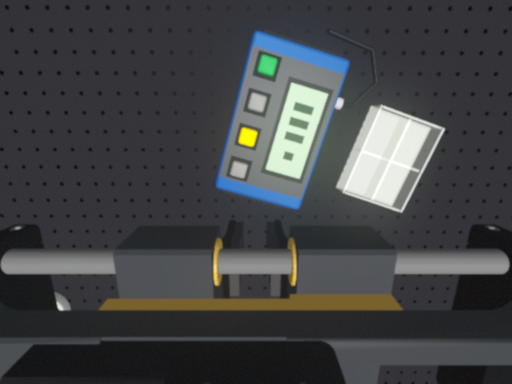

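The wrist view shows green (267,65), yellow (247,137), and grey (257,102) and (239,169), within 2 px of the prediction. Green is therefore at about (0.535,-0.137) and yellow at (0.512,-0.217). I'll move above green, then descend.

```bash
python3 -m pendant '[[1,0.22,0.024,0.1,0,0,0],[1,0.44,0.048,0.2,0,0,0],[1,0.44,0.048,0.3,0,0,0],[1,0.44,0.048,0.4,0,0,0],[1,0.44,0.048,0.5,0,0,0],[1,0.44,0.048,0.5,0,0,0],[1,0.44,0.048,0.5,0,0,0],[1,0.44,0.048,0.5,0,0,0]]'
python3 - <<'E'
from h import *
cam('side','g1.png')
E
```

```text
time: 2.2
ee_pos: [0.5354, -0.138, 0.0881]
eef_rot: [0.707, 0.707, 0.001, 0.001]
ft_force: [-0.2, 0.1, -0.1]
width: 0.0002
grip_force: 0.0
```

```bash
python3 -m pendant '[[1,0,0,0.06,0,0,0],[1,0,0,0.08,0,0,0],[1,0,0,0.088,0,0,0],[1,0,0,0.094,0,0,0],[1,0,0,0.096,0,0,0],[1,0,0,0.096,0,0,0],[1,0,0,0.096,0,0,0]]'
```

```text
time: 3.12
ee_pos: [0.5339, -0.1379, 0.0591]
eef_rot: [0.707, 0.707, -0.0, -0.0]
ft_force: [-10.5, 2.4, 19.3]
width: 0.0005
grip_force: 9.9
```

Run:
```python
from h import *
o=[]
for n,u in(('scene',(186,185)),('side',(299,167))):
    p=cam(n)['pixels'];o.append(cv2.resize(p[u[1]-40:u[1]+30,u[0]-35:u[0]+35],(400,400),interpolation=cv2.INTER_CUBIC))
cv2.imwrite('pics/h.png',np.hstack(o)[:,:,::-1])
```

```text
(no output)
```

View pics/h.png

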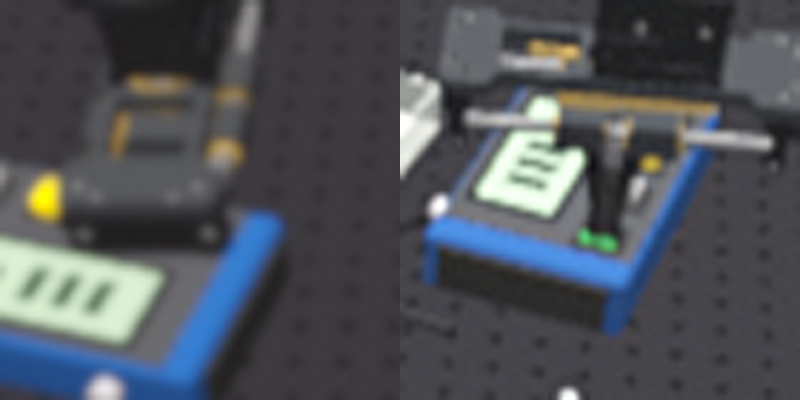

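The side crop shows the closed fingertips on the green key. The 19 N force is above the spring's 4 N, so the key is at its stop. Next I'll lift, shift and press yellow.

```bash
python3 -m pendant '[[1,0,0,-0.06,0,0,0],[1,0,0,-0.1,0,0,0],[1,-0.13,-0.04,-0.1,0,0,0],[1,-0.264,-0.077,-0.1,0,0,0],[1,-0.264,-0.077,-0.1,0,0,0],[1,-0.264,-0.077,-0.1,0,0,0],[1,-0.264,-0.077,-0.1,0,0,0]]'
python3 -m pendant '[[1,0,0,0.06,0,0,0],[1,0,0,0.08,0,0,0],[1,0,0,0.09,0,0,0],[1,0,0,0.097,0,0,0],[1,0,0,0.098,0,0,0],[1,0,0,0.098,0,0,0],[1,0,0,0.098,0,0,0]]'
```

```text
time: 4.1
ee_pos: [0.5119, -0.2159, 0.0879]
eef_rot: [0.706, 0.708, 0.0, -0.0]
ft_force: [-0.2, -0.7, 0.4]
width: 0.0
grip_force: 0.0
time: 4.97
ee_pos: [0.5111, -0.2167, 0.0593]
eef_rot: [0.707, 0.707, 0.0, -0.001]
ft_force: [-6.8, 3.5, 13.9]
width: 0.0004
grip_force: 6.8
```

```bash
python3 -m pendant '[[1,0,0,-0.1,0,0,0],[1,0,0,-0.3,0,0,0],[1,0,0,-0.5,0,0,0],[1,0.1,0,-0.7,0,0,0.08],[1,0.3,-0.1,-0.7,0,0,0.16],[1,0.5,-0.2,-0.7,0,0,0.24],[1,0.5,-0.2,-0.7,0,0,0.32],[1,0.5,-0.2,-0.7,0,0,0.328]]'
python3 - <<'E'
from h import *
from scipy.spatial.transform import Rotation as R
s=r.read_state();q=R.from_quat(s['eef_rot']);d=np.array([.43,.14,.27])-s['ee_pos'];print(q.inv().apply(d)/.3)
y=-0.0
t=R.from_matrix(np.c_[[np.cos(.1944),np.sin(.1944),0],[np.sin(.1944),-np.cos(.1944),0],[0,0,-1]])
print(np.degrees((q.inv()*t).as_rotvec())/120)
E
```

```text
time: 5.98
ee_pos: [0.4513, -0.0667, 0.2688]
eef_rot: [0.904, 0.428, 0.001, 0.0]
ft_force: [-0.2, 0.6, 0.1]
width: 0.0005
grip_force: 0.0
[ 0.48850716 -0.49099681 -0.00442456]
[ 0.00045393 -0.00044814  0.32998632]
```

```bash
python3 -m pendant '[[-1,0.1,-0.1,0,0,0,0.08],[-1,0.25,-0.25,0,0,0,0.16],[-1,0.4,-0.4,0,0,0,0.24],[-1,0.488,-0.49,0,0,0,0.33],[-1,0.488,-0.49,0,0,0,0.33],[-1,0.488,-0.49,0,0,0,0.33],[-1,0.488,-0.49,0,0,0,0.33],[-1,0.488,-0.49,0,0,0,0.33]]'
python3 - <<'E'
from h import *
import pickle
c=cam('wrist','i.png');pickle.dump(c,open('i.pkl','wb'))
h=cv2.cvtColor(c['pixels'],cv2.COLOR_RGB2HSV);m=cv2.inRange(h,(0,150,60),(6,255,255))
n,l,s,ce=cv2.connectedComponentsWithStats(m);print([(s[i],ce[i]) for i in range(1,n) if s[i][4]>15])
print(proj(c,[[.5322,.1583,.156],[.5322,.1583,.122]]),c['R'],-c['R'].T@c['t'])
E
```

```text
time: 6.98
ee_pos: [0.4309, 0.1383, 0.2683]
eef_rot: [0.995, 0.096, 0.0, -0.0]
ft_force: [-0.6, -0.0, 1.0]
width: 0.0727
grip_force: 0.0
[(array([247,  75,  15,  20, 272], dtype=int32), array([254.04779412,  84.19117647]))]
[[253.64535318  84.43096958]
 [253.72959195  88.42279469]] [[ 1.90164815e-01 -9.81751996e-01  6.01393647e-04]
 [-9.45430989e-01 -1.82964306e-01  2.69600272e-01]
 [-2.64570572e-01 -5.18370621e-02 -9.62972134e-01]] [0.50366445 0.15212614 0.41648592]
```

View pics/i.png

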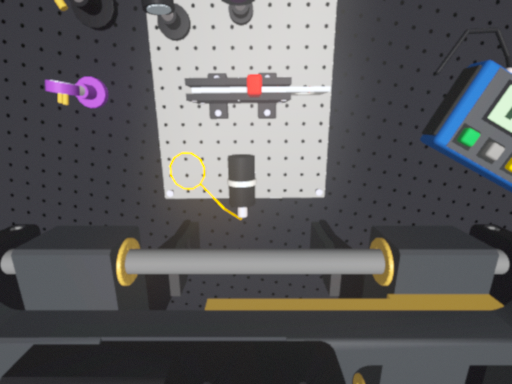

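Red knob at (254,84), predicted (253.6,84.4), so the estimate holds. I'll move above the knob and then descend.

```bash
python3 -m pendant '[[-1,0.15,0,0,0,0,0],[-1,0.344,0,0,0,0,0],[-1,0.344,0,0.05,0,0,0],[-1,0.344,0,0.2,0,0,0],[-1,0.344,0,0.3,0,0,0],[-1,0.344,0,0.4,0,0,0],[-1,0.344,0,0.434,0,0,0],[-1,0.344,0,0.434,0,0,0]]' 15
python3 -m pendant '[[-0.2,0,0,0,0,0,0],[0.2,0,0,0,0,0,0],[0.4,0,0,0,0,0,0],[0.6,0,0,0,0,0,0],[0.7,0,0,0,0,0,0],[1,0,0,0,0,0,0],[1,0,0,0,0,0,0],[1,0,0,0,0,0,0]]' 15
```

```text
time: 8.02
ee_pos: [0.5315, 0.1588, 0.1383]
eef_rot: [0.995, 0.096, -0.0, 0.0]
ft_force: [0.7, -0.5, -0.5]
width: 0.0872
grip_force: 0.0
time: 9.02
ee_pos: [0.5318, 0.159, 0.1382]
eef_rot: [0.995, 0.096, 0.0, 0.0]
ft_force: [-0.0, 0.2, 0.4]
width: 0.0149
grip_force: 0.1
```

```bash
python3 -m pendant '[[1,0,0,0,0,0,0],[1,0,0,0,0,0,0],[1,0,0,0,0,0,0]]' 15
python3 -m pendant '[[1,0,-0.015,0,0,0,0],[1,0,-0.03,0,0,0,0],[1,0,-0.045,0,0,0,0],[1,0,-0.06,0,0,0,0],[1,0,-0.075,0,0,0,0],[1,0,-0.09,0,0,0,0],[1,0,-0.1,0,0,0,0],[1,0,-0.1,0,0,0,0]]'
```

```text
time: 9.4
ee_pos: [0.5318, 0.159, 0.1382]
eef_rot: [0.995, 0.096, 0.0, 0.0]
ft_force: [0.1, -0.3, -0.2]
width: 0.0143
grip_force: 15.0
time: 10.4
ee_pos: [0.5257, 0.1893, 0.1382]
eef_rot: [0.995, 0.097, -0.0, -0.0]
ft_force: [-2.4, -0.1, 1.2]
width: 0.0137
grip_force: 15.0
```

```bash
f() { grep -E 'ee_pos|ft_f|width'|tr '\n' ' ';echo; }
python3 -m pendant '[[1,0,-0.01,0,0,0,0],[1,0,-0.02,0,0,0,0],[1,0,-0.02,0,0,0,0]]'|f
python3 -m pendant '[[1,0,-0.01,0,0,0,0],[1,0,-0.01,0,0,0,0]]'|f
python3 -m pendant '[[1,0,-0.005,0,0,0,0],[1,0,-0.005,0,0,0,0]]'|f
python3 -m pendant '[[1,0,-0.005,0,0,0,0],[1,0,-0.005,0,0,0,0]]'|f
python3 -m pendant '[[1,0,-0.005,0,0,0,0],[1,0,-0.005,0,0,0,0]]'|f
```

```text
ee_pos: [0.5246, 0.1949, 0.1381] ft_force: [-4.0, 0.4, 2.2] width: 0.0135 
ee_pos: [0.5239, 0.1983, 0.1381] ft_force: [-3.7, 1.3, 1.1] width: 0.014 
ee_pos: [0.5237, 0.1993, 0.1382] ft_force: [-6.0, -0.6, 2.1] width: 0.014 
ee_pos: [0.5237, 0.1996, 0.1381] ft_force: [-4.2, -3.5, 3.9] width: 0.0133 
ee_pos: [0.5236, 0.2003, 0.1381] ft_force: [-5.3, -6.2, 3.5] width: 0.0138
```

The pull of +1.3 N followed by rising resistance up to 6 N with little motion looks like the notch. I'll ease back to the neutral point and check the window.

```bash
f() { grep -E 'ee_pos|ft_f|width|time|grip_f'|tr '\n' ' ';echo; }
python3 -m pendant '[[1,0,0.005,0,0,0,0],[1,0,0.01,0,0,0,0],[1,0,0.01,0,0,0,0]]'|f
python3 - <<'E'
from h import *
p=cam('scene')['pixels'];cv2.imwrite('pics/j.png',cv2.resize(p[140:215,245:345],(800,600),interpolation=cv2.INTER_CUBIC)[:,:,::-1])
E
```

```text
time: 12.15 ee_pos: [0.5237, 0.1992, 0.1381] ft_force: [-5.8, 0.1, 2.5] width: 0.0139 grip_force: 15.0
```

View pics/j.png

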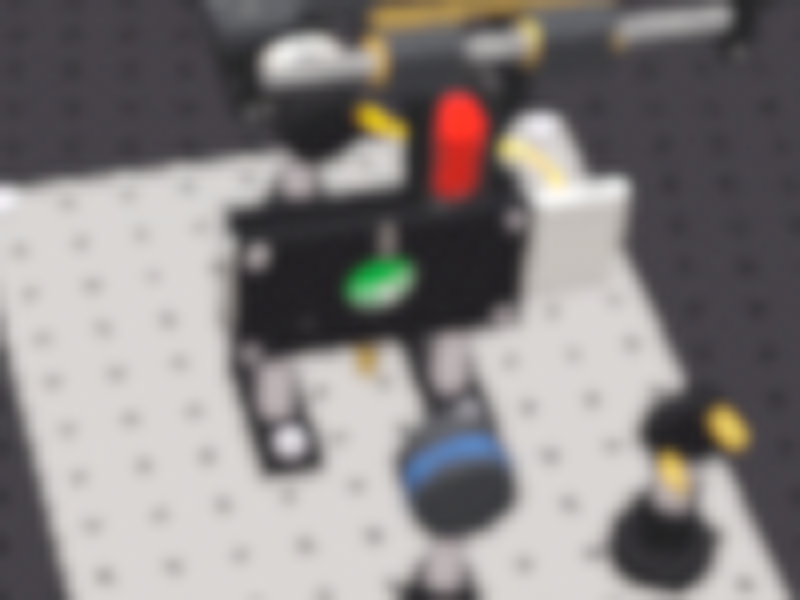

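The window shows the green filter centred at (380,280) in the crop. I'll relieve the side load and probe the other wall to find the notch centre.

```bash
f() { grep -E 'ee_pos|ft_f|width|time|grip_f'|tr '\n' ' ';echo; }
python3 -m pendant '[[1,-0.005,0,0,0,0,0],[1,-0.005,0,0,0,0,0]]'|f
python3 -m pendant '[[1,0,0.004,0,0,0,0],[1,0,0.004,0,0,0,0],[1,0,0.004,0,0,0,0]]'|f
python3 -m pendant '[[1,0,0.004,0,0,0,0],[1,0,0.004,0,0,0,0],[1,0,0.004,0,0,0,0]]'|f
```

```text
time: 12.45 ee_pos: [0.5235, 0.1992, 0.1382] ft_force: [3.5, 3.7, -4.4] width: 0.0141 grip_force: 15.0 
time: 12.82 ee_pos: [0.5237, 0.1984, 0.1382] ft_force: [3.3, 4.9, -5.3] width: 0.0141 grip_force: 15.0 
time: 13.2 ee_pos: [0.524, 0.1965, 0.1382] ft_force: [5.1, 3.4, -4.5] width: 0.0138 grip_force: 15.0
```

```bash
f() { grep -E 'ee_pos|ft_f|width|time|grip_f'|tr '\n' ' ';echo; }
python3 -m pendant '[[1,0.002,-0.005,0,0,0,0],[1,0.002,-0.009,0,0,0,0],[1,0.002,-0.009,0,0,0,0],[1,0.002,-0.009,0,0,0,0]]'|f
python3 -m pendant '[[1,0,0,0,0,0,0],[1,0,0,0,0,0,0],[1,0,0,0,0,0,0],[1,0,0,0,0,0,0]]'|f
```

```text
time: 13.7 ee_pos: [0.5235, 0.1992, 0.1382] ft_force: [5.2, 3.2, -4.6] width: 0.0141 grip_force: 15.0 
time: 14.2 ee_pos: [0.5235, 0.1992, 0.1382] ft_force: [5.0, 2.5, -4.6] width: 0.0139 grip_force: 15.0
```

```bash
python3 -m pendant '[[1,0.002,-0.001,0,0,0,0],[1,0.002,-0.001,0,0,0,0],[1,0.002,-0.001,0,0,0,0],[1,0.002,-0.001,0,0,0,0]]' 18
python3 -c "
from bench import r
print(r.close_job())"
```

```text
time: 14.7
ee_pos: [0.5236, 0.1992, 0.1382]
eef_rot: [0.995, 0.096, -0.0, 0.0]
ft_force: [1.9, 1.2, -2.3]
width: 0.0139
grip_force: 18.0
the job is handed in; nothing more can be done
None
```

I pressed the green key, then the yellow, each to its stop and released, then slid the filter to the first notch (confirmed by feel and by the green filter centred in the window) and handed the job in at 14.7 s still gripping the knob at 18 N; no verdict came back.

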